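# Square the rectifier module into the jig corner and hold it

## Robot

A 6-joint arm with a two-finger parallel gripper is mounted at the origin on the work surface. World frame = base frame: x ahead of the robot, y to its left, z up, the work surface at z = 0. Lengths are in mm, angles in rad, forces in N, time in s.
With the tool pointing down it reaches from about 400 to 925 mm from the base axis. Payload 12.5 kg.
Tool frame: the origin (TCP) lies midway between the tips of the shut fingers; the grasp point (between the pads) lies 19 mm behind it; z points along the fingers, y is the line along which they close (so a half turn about z gives the same grasp; the last joint's range is limited). The gripper opens to 95 mm and grips with 3 to 60 N. Pads are 20 mm wide; open, the fingers measure 119 mm over their backs; the gripper's body (75 mm by 180 mm) begins 59 mm behind the grasp point.
Start: joints at [-1.419, 0.491, 1.559, -0, 1.092, -0.106], TCP at [159.369, -604.358, 214.661] pointing down, gripper open.
Joint ranges: [-3.1, 3.1], [-0.84, 2.19], [0.05, 2.79], [-1.13, 4.28], [0.06, 2.93], [-2.69, 2.69]. Speed limits (rad/s): [2.22, 2.22, 2.79, 3.14, 3.14, 3.14].

## Interface

Orientations are given as [roll, pitch, yaw] about the fixed x, y, z axes, in that order (R = Rz(yaw) Ry(pitch) Rx(roll)).
In Python, from cell import readout, eyes, env gives the robot as it stands.
- The arm moves only by the tool move_arm, never from a script. Its argument "plan" is a list of rows, each a list of 3 entries, a list of its own where there are three numbers: the turn, a rotation vector about the tool's x, y, z in degrees, then the shift along the tool's x, y, z in m, then the gripper command: -1 is shut, 1 is fully open, values between are in proportion. In form: [[[ax, ay, az], [x, y, z], jaw], ...]. A call has 1 to 5 rows; each row is the pose to reach, as a shift and turn from the pose commanded when the call began, along the tool's axes at that moment; what a row does not reach only later rows make up. A row lasts 1/8 s, in which the tool goes at most 62.5 mm and 10.7 degrees, less where a joint would pass 70% of its speed; a pose out of reach is approached as far as the arm can. A call with a gripper value outside its range is refused whole. The fingers move at their own pace and stop on an object; the grip force is fixed at half the most. Time passes only in rows, so rows that repeat a pose let the fingers close. It gives the time, the measured TCP pose, the force, the opening and the grip force at its end, in the units of the state.
- readout.state(): the state, without advancing time (a new reading comes with each control period).
- eyes.read_camera(name): name is "side" or "top" or "wrist"; returns a dict with "img" (420x560x3 uint8, red, green, blue), "K" (3x3 intrinsics, pixels), "extrinsics" (4x4, takes a point from camera to world coordinates). Camera axes: x right, y up, looking along -z (the intrinsics and any distortion apply to the point x, -y, -z); pixel columns grow to the right and rows downward; lengths in mm; the calibration is good to about 2 mm. A picture is of the moment at which its call begins. There is no depth.
- env.job_done(): hands the job in; it is judged then, once.
Trained networks look in a picture, given as the dict that the camera call returned (one of the last four; its "shot" number tells which), for a name from the list of things; names that differ only in an ending like _2 or _b are one class to them, and where a whole thing is asked for, a point or a joint stands for the part that bears it (a point fixed in the world has none). Each returns a list of dicts, best first, with "score" (0 to 1); they miss things now and then, are a little off and sometimes report something else, mostly with a low value. They report only what shows in the picture. A call takes as long as a camera call. They do not tell look-alikes from the thing itself.
- eyes.cut_out(picture, name): "mask" (420x560 bool, what is visible of it) and "uv" ([column, row] in pixels, amid what is visible of it).
The state is a dict: "t": time; "joints": joint angles; "qvel": joint speeds; "tau": joint torques, N m; "eef_pos": TCP position; "tcp_rot": TCP orientation; "ft_force": force on the tool from outside, world axes, zero at the start; "moment": the same for the moment, N m; "opening": opening from 0.0 (shut) to 1.0 (fully open); "grip_force": force on a finger pad.
Only numpy, scipy, OpenCV 4.12 (cv2) and the standard library are available. Lean on these libraries where they do the work, as an engineer would, in place of code of your own. Each camera call takes 0.05 s, during which the arm holds its last target. There are 200 camera calls.

## Task

A leftover spacer bush is standing on the steel jig plate where the rectifier module has to go: first put it in the open bin. Then set the module flat on the jig plate with its two brass studs away from the far fence and push it fully home into the corner, its end square against the far fence and its side square against the side fence, and finish while still gripping it and pressing it firmly against both fences at once, ready to be screwed down. Leave the screwdriver, the jar and the bare heatsink alone.

Things in the scene. Friction and masses are not known exactly. Their poses are not given: they have to be found in the camera images.
- jig: Squaring jig fixed to the bench: smooth steel plate (metal slides on it with friction about 0.3) 200 (x) x 180 (y) x 10 mm thick with two aluminium fences on top, each 14 mm thick and 18 mm high (tops 28 mm above the bench). Origin: centre of the plate's underside, at bench height. x points across the plate towards the far fence, y away from the side fence, z up.
- jig_corner (a point): Where the inner faces of the fences would meet, on the plate's top: at (86, -76, 10) mm in the jig's frame, same axes. The far fence's inner face is the plane x = 0 here and runs from y = +16 to +166 mm; the side fence's is the plane y = 0 and runs from x = -176 to -16 mm (the corner itself is open).
- fence_far: The far fence, an aluminium bar along the jig's y on the plate's far edge; its inner face looks to the jig's -x. Origin: centre of its underside.
- fence_side: The side fence, an aluminium bar along the jig's x on the plate's right-hand edge (seen from the robot); its inner face looks to the jig's +y. Origin: centre of its underside.
- module: Rectifier module, loose, 0.3 to 0.65 kg: aluminium base plate 100 (x) x 80 (y) x 12 mm; centred on it a black case 66 (x) x 44 (y) mm from 12 to 46 mm above the underside (grip it across the 44 mm); two brass studs, tops 30 mm above the underside, at its -x end. Origin: centre of its underside; x along its length away from the studs, z up. Home, its axes are parallel to the jig's.
- module_corner (a point): The corner of the module's base plate that goes into the jig corner: at (50, -40, 0) mm in the module's frame, on its underside.
- module_studs (a point): Midway between the two brass studs, on top of the base plate: at (-41.5, 0, 12) mm in the module's frame.
- spacer: Leftover spacer bush, loose: plain aluminium cylinder 24 mm in diameter and 40 mm high, standing upright on the jig plate near the corner, its axis 35 to 70 mm from each fence. About 50 g. Origin: centre of its underside.
- spacer_center (a point): Middle of the spacer bush, halfway up its axis.
- bin: Open plastic bin 130 (x) x 110 (y) x 55 mm high, walls 4 mm, fixed to the bench. Origin: centre of its underside, at bench height. It and the module may stand either way round: one nearer the robot and further left, one further out.
- screwdriver: Screwdriver, 180 mm long, lying beyond the jig; leave alone.
- jar: Closed round jar, 56 mm in diameter, 75 mm high, to the right of the jig; leave alone.
- heatsink: Bare finned heatsink 50 x 50 x 28 mm, to the right of the jig; leave alone.
Mind the look-alikes: they are no part of the job. What is shaped like the spacer but red is not meant.

How it is judged:
By the outcome, as a careful person would: the job done as asked, in the order asked, and still so for the second after the job is handed in, while the arm keeps its last pose, push and grip.
It also fails if it takes over 58 s, if anything falls off the work surface, if the arm or the gripper's body presses on something with over 40 N, if the wrist force passes 120 N, or if a joint passes its speed limit or range.

## Working session

There is one attempt and no reset: what is moved stays moved. The work goes in short steps, Python scripts to look and compute and a tool call to move; the robot and the scene stay as the last step left them, time stands still between calls to the robot, and variables do not carry over. Pictures are saved under pics/ and viewed, at most 11 in all, crops included, and the job is handed in when it is done.

Besides the shell and the picture viewer there is one more tool, called as name(argument=value, ...), one argument or row to a line, values as JSON. move_arm: Moves the arm, as the interface text tells. Its arguments: {"type":"object","properties":{"plan":{"type":"array","items":{"type":"array"}}},"required":["plan"]}

```bash
ls; mkdir -p pics
python3 - <<'E'
from cell import readout, eyes, env
import cv2
s=readout.state(); print({k:(v if not hasattr(v,'round') else v) for k,v in s.items()})
for n in("top","side"):
    c=eyes.read_camera(n); cv2.imwrite(f"pics/{n}0.png",c["img"][:,:,::-1])
    print(n,c["K"],c["extrinsics"],c.keys())
    for o in("jig","module","spacer","bin","fence_far","fence_side"):
        print(o,[(r["uv"],round(r["score"],2),int(r["mask"].sum())) for r in eyes.cut_out(c,o)])
E
```

```text
pics
{'t': 0.0, 'joints': array([-1.41859693e+00,  4.91567093e-01,  1.55947228e+00, -1.79798128e-05,
        1.09169618e+00, -1.05583760e-01]), 'qvel': array([-0.00189986,  0.00061104, -0.00020404,  0.00022551, -0.00024831,
       -0.00068093]), 'tau': array([-3.65790336e-03, -6.12653446e+01, -2.58188331e+01,  6.92856289e-02,
        4.81658068e-02, -7.83785026e-05]), 'eef_pos': array([ 159.3247296 , -604.08801661,  214.04920688]), 'tcp_rot': array([-3.14045443e+00, -1.04590739e-04,  2.57791394e-01]), 'ft_force': array([ 0.34283259, -0.3215303 , -0.49140073]), 'moment': array([ 0.01136777, -0.07075964,  0.0610073 ]), 'grip_force': 0.0, 'opening': 1.000352732873438}
top [[524.4974675    0.         282.16738471]
 [  0.         524.4974675  216.0336115 ]
 [  0.           0.           1.        ]] [[ 1.97483335e-02  9.94967278e-01 -9.82350199e-02  4.58813084e+02]
 [-9.99764555e-01  2.05355575e-02  7.00894526e-03 -4.57011417e+00]
 [ 8.99098209e-03  9.80734759e-02  9.95138561e-01  1.38117263e+03]
 [ 0.00000000e+00  0.00000000e+00  0.00000000e+00  1.00000000e+00]] dict_keys(['img', 'K', 'ex
[... 327 characters left out ...]
]
side [[435.79788086   0.         276.48213819]
 [  0.         435.79788086 202.95623796]
 [  0.           0.           1.        ]] [[ 9.63300301e-01  1.65875840e-01 -2.11039655e-01  3.80040992e+02]
 [-2.67793610e-01  6.47813059e-01 -7.13179377e-01 -7.48685190e+02]
 [ 1.84150158e-02  7.43520979e-01  6.68459005e-01  7.77909276e+02]
 [ 0.00000000e+00  0.00000000e+00  0.00000000e+00  1.00000000e+00]] dict_keys(['img', 'K', 'extrinsics', 'shot'])
jig [([293.4, 265.4], 0.83, 5519)]
module [([199.5, 152.0], 0.6, 742)]
spacer [([315.7, 259.7], 0.57, 165), ([371.8, 251.4], 0.53, 179)]
bin [([257.4, 174.2], 0.61, 1953)]
fence_far [([328.9, 242.9], 0.68, 495)]
fence_side [([302.6, 288.4], 0.6, 642)]
```

View pics/top0.png

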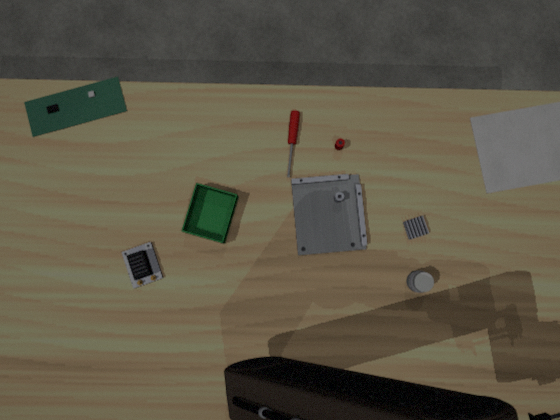

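View pics/side0.png

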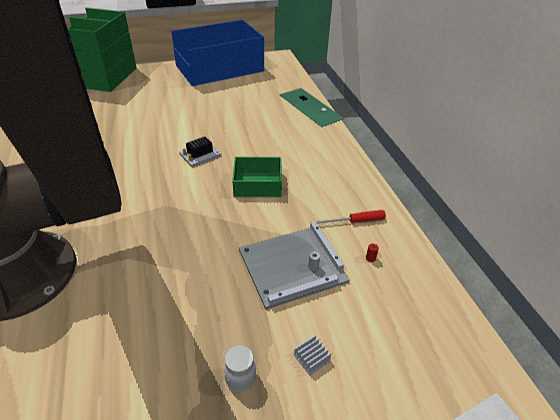

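The top view shows the grey spacer on the plate at (339,196) and the red look-alike at (339,144), off the jig. The jar at (421,281) and the heatsink at (416,227) are to be left alone. I choose the grey one at (339,196). The module is at (141,263) with its studs at the bottom (139,283)/(155,279), and the bin is at (211,213).

```bash
cat > h.py <<'E'
import numpy as np, cv2
from cell import readout, eyes, env
from scipy.spatial.transform import Rotation as R
def ray(c,uv):
    K=np.asarray(c["K"]);E=np.asarray(c["extrinsics"])
    p=np.linalg.inv(K)@np.array([uv[0],uv[1],1.]); return E[:3,3],E[:3,:3]@np.array([p[0],-p[1],-1.])
def bp(c,uv,z):
    o,d=ray(c,uv); return (o+d*(z-o[2])/d[2])
def proj(c,P):
    E=np.asarray(c["extrinsics"]); q=(np.asarray(P)-E[:3,3])@E[:3,:3]; q=q*[1,-1,-1]
    p=q@np.asarray(c["K"]).T; return p[...,:2]/p[...,2:]
def rect(c,m,z):
    k=max(cv2.findContours(m.astype(np.uint8),0,2)[0],key=cv2.contourArea)[:,0,:]
    w=np.array([bp(c,p,z)[:2] for p in k]).astype(np.float32)
    return cv2.minAreaRect(w)
def tool(target,yaw=None):
    """shift in tool axes (m) to a world target (mm); turn about tool z (deg) to a world yaw (deg)"""
    s=readout.state(); r=R.from_euler('xyz',s["tcp_rot"])
    sh=r.inv().apply(np.asarray(target)-s["eef_pos"])/1000
    y=None if yaw is None else (-(yaw-np.degrees(s["tcp_rot"][2]))+180)%360-180
    print("shift",sh.round(4),"turn",y,"pos",s["eef_pos"].round(1),"rpy",np.degrees(s["tcp_rot"]).round(1),"t",round(s["t"],2))
E
python3 - <<'E'
from h import *
c=eyes.read_camera("top")
for n,z in (("jig",10),("module",12),("bin",55),("fence_far",28),("fence_side",28)):
    for r in eyes.cut_out(c,n)[:1]: print(n,rect(c,r["mask"],z))
for r in eyes.cut_out(c,"spacer"): print("sp",r["uv"],bp(c,r["uv"],40))
# hand points
print("jig corners",[bp(c,u,10)[:2].round() for u in((291,178),(358,175),(366,248),(298,255))])
print("mod corners",[bp(c,u,12)[:2].round() for u in((123,249),(150,242),(162,280),(134,287))])
im=c["img"]
a=cv2.resize(im[170:270,280:380],(500,500),interpolation=2);b=cv2.resize(im[225:300,105:180],(500,500),interpolation=2)
a=cv2.resize(im[125:265,280:380],(430,600),interpolation=2);b=cv2.resize(im[235:295,110:170],(370,370),interpolation=2)
o=np.zeros((600,800,3),np.uint8);o[:,:430]=a;o[:370,430:]=b
cv2.imwrite("pics/crop.png",np.clip(o[:,:,::-1]*1.5,0,255))
tool([600,-60,300],0)
E
```

```text
jig ((602.5966186523438, -136.2326202392578), (203.1129913330078, 185.7164306640625), 6.312038421630859)
module ((458.96923828125, 346.2542724609375), (98.69775390625, 82.03974914550781), 20.782207489013672)
bin ((593.470947265625, 168.1184539794922), (115.4838638305664, 132.51268005371094), 76.18143463134766)
fence_far ((690.1923217773438, -109.93860626220703), (20.812097549438477, 150.45712280273438), 6.1606597900390625)
fence_side ((596.4296875, 171.79818725585938), (115.8585205078125, 134.1080322265625), 74.8276138305664)
sp [339.5, 197.1] [ 643.361035   -161.01279143   40.        ]
sp [420.5, 283.2] [ 426.83474668 -369.19693941   40.        ]
jig corners [array([696., -36.]), array([ 708., -213.]), array([ 515., -235.]), array([493., -58.])]
mod corners [array([499., 398.]), array([519., 329.]), array([421., 293.]), array([402., 365.])]
shift [ 0.5649 -0.414  -0.0854] turn 14.7716102190318 pos [ 159.4 -604.4  214.6] rpy [180.    0.   14.8] t 1.05[ WARN:0@1.016] global loadsave.cpp:1063 imwrite_ Unsupported depth image for selected encoder is fallbacked to CV_8U.
```

View pics/crop.png

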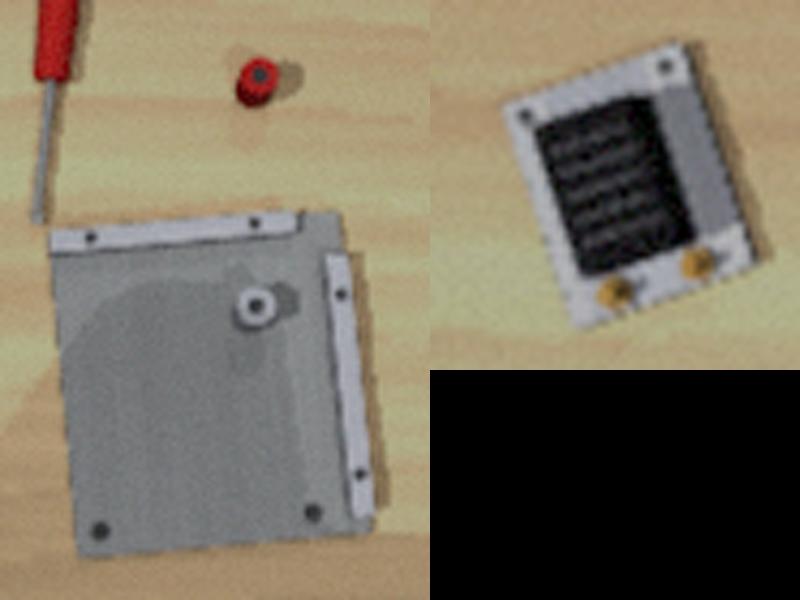

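The close crop confirms it: the grey bush is on the plate and the red one lies beyond the fence. The module's studs are at its robot-side end, so module yaw is about +20°. Now moving over the bush.

move_arm(
  plan=[
    [[0,0,8.5],[0.578,-0.307,-0.05],-0.1],
    [[0,0,8.5],[0.578,-0.307,-0.05],-0.1],
    [[0,0,8.5],[0.578,-0.307,-0.05],-0.1],
    [[0,0,8.5],[0.578,-0.307,-0.05],-0.1],
    [[0,0,8.5],[0.578,-0.307,-0.05],-0.1],
  ],
)

```text
t: 1.68
eef_pos: [389.4, -391.4, 238.8]
tcp_rot: [3.141, -0.0, 0.109]
ft_force: [0.7, -0.7, 0.1]
opening: 0.533
grip_force: 0.0
```

```bash
python3 -c "
from h import *
tool([610,-160,265],6.3)"
```

```text
shift [ 0.2445 -0.206  -0.0262] turn -0.045861557185702395 pos [ 389.4 -391.4  238.8] rpy [180.   -0.    6.3] t 1.68
```

move_arm(
  plan=[
    [[0,0,0],[0.244,-0.206,-0.026],-0.1],
    [[0,0,0],[0.244,-0.206,-0.026],-0.1],
    [[0,0,0],[0.244,-0.206,-0.026],-0.1],
    [[0,0,0],[0.244,-0.206,-0.026],-0.1],
    [[0,0,0],[0.244,-0.206,-0.026],-0.1],
  ],
)

```text
t: 2.3
eef_pos: [604.1, -165.4, 264.1]
tcp_rot: [3.141, -0.0, 0.109]
ft_force: [0.1, -0.4, 0.3]
opening: 0.451
grip_force: 0.0
```

Run:
```python
from h import *
tool([610,-160,265],6.3)
c=eyes.read_camera("wrist"); cv2.imwrite("pics/w1.png",c["img"][:,:,::-1]); np.savez("w1.npz",**{k:c[k] for k in("K","extrinsics")})
print(np.asarray(c["extrinsics"]).round(2))
for o in("spacer","fence_far","fence_side"):
    for r in eyes.cut_out(c,o): print(o,r["uv"],round(r["score"],2),rect(c,r["mask"],50 if o=="spacer" else 28))
```

```text
shift [ 0.0065 -0.0048 -0.0009] turn -0.026436419490494245 pos [ 604.1 -165.4  264.1] rpy [180.   -0.    6.3] t 2.3
[[ 1.1000e-01  9.5000e-01  2.8000e-01  6.8243e+02]
 [-9.9000e-01  1.1000e-01  3.0000e-02 -1.5524e+02]
 [-0.0000e+00 -2.8000e-01  9.6000e-01  4.3427e+02]
 [ 0.0000e+00  0.0000e+00  0.0000e+00  1.0000e+00]]
spacer [278.4, 150.8] 0.81 ((645.5602416992188, -156.21804809570312), (23.16178321838379, 22.396862030029297), 6.312347888946533)
fence_side [323.1, 184.0] 0.8 ((601.5855102539062, -214.30178833007812), (158.92787170410156, 16.525653839111328), 6.269843578338623)
```

View pics/w1.png

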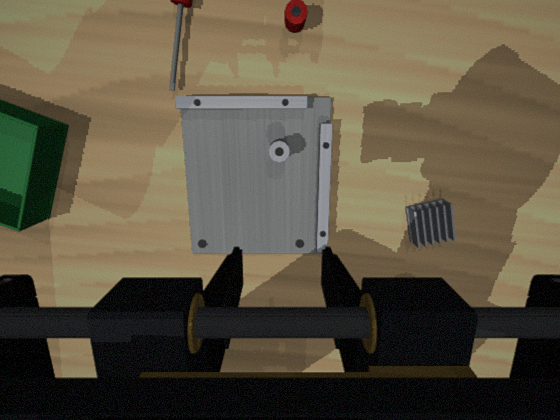

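The wrist view shows the grey bush at (279,151) on the plate, the far fence at row 103 and the side fence at column 326. The bush's measured position fits the 35–70 mm ranges.

```bash
python3 -c "
from h import *
tool([645,-157,24],6.3)"
```

```text
shift [ 0.0429 -0.0045  0.2394] turn 0.09840911230190841 pos [ 603.1 -166.2  263.4] rpy [180.    0.    6.4] t 2.5
```

move_arm(
  plan=[
    [[0,0,0],[0.042,-0.0045,0.05],-0.1],
    [[0,0,0],[0.042,-0.0045,0.1],-0.1],
    [[0,0,0],[0.042,-0.0045,0.15],-0.1],
    [[0,0,0],[0.042,-0.0045,0.17],-0.1],
    [[0,0,0],[0.042,-0.0045,0.17],-0.1],
  ],
)

```text
t: 3.12
eef_pos: [642.7, -159.3, 92.4]
tcp_rot: [-3.14, 0.003, 0.108]
ft_force: [-0.0, 0.5, 1.7]
opening: 0.45
grip_force: 0.0
```

Run:
```python
from h import *
tool([645,-157,24],6.3)
c=eyes.read_camera("wrist")
for r in eyes.cut_out(c,"spacer"): print(r["uv"],round(r["score"],2),rect(c,r["mask"],50))
s=readout.state();g=proj(c,np.array([s["eef_pos"]]));print(g)
cv2.imwrite("pics/w2.png",c["img"][:,:,::-1])
```

```text
shift [ 0.0028 -0.002   0.0684] turn -0.127918873745557 pos [ 642.7 -159.3   92.4] rpy [-179.9    0.2    6.2] t 3.12
[280.8, 229.7] 0.59 ((650.4644775390625, -155.3531036376953), (32.64897155761719, 23.235633850097656), 6.245964050292969)
[[284.67246554 266.56424586]]
```

View pics/w2.png

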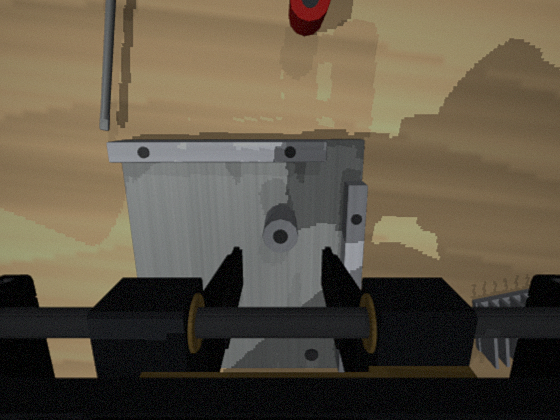

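Close by, the bush's top is at (280,236), centred between the fingers, and the fingers clear the side fence at column 345. Descending and gripping.

move_arm(
  plan=[
    [[0,0,0],[0.003,-0.003,0.034],-0.1],
    [[0,0,0],[0.003,-0.003,0.066],-0.1],
    [[0,0,0],[0.003,-0.003,0.067],-0.1],
    [[0,0,0],[0.003,-0.003,0.067],-1],
    [[0,0,0],[0.003,-0.003,0.067],-1],
  ],
)

```text
t: 3.85
eef_pos: [647.5, -155.2, 28.7]
tcp_rot: [3.14, -0.002, 0.109]
ft_force: [-0.1, -0.5, 0.2]
opening: 0.301
grip_force: 0.1
```

move_arm(
  plan=[
    [[0,0,0],[0,0,0],-1],
    [[0,0,0],[0,0,0],-1],
    [[0,0,0],[0,0,0],-1],
    [[0,0,0],[0,0,-0.06],-1],
    [[0,0,0],[0,0,-0.1],-1],
  ],
)

```text
t: 4.47
eef_pos: [647.1, -154.9, 129.4]
tcp_rot: [3.141, -0.002, 0.109]
ft_force: [1.3, 0.3, -0.9]
opening: 0.246
grip_force: 30.0
```

Run:
```python
from h import *
tool([594,168,150],6.3)
c=eyes.read_camera("wrist")
for r in eyes.cut_out(c,"fence_far"): print(r["uv"],round(r["score"],2),rect(c,r["mask"],28))
for r in eyes.cut_out(c,"fence_side"): print(r["uv"],round(r["score"],2),rect(c,r["mask"],28))
cv2.imwrite("pics/w3.png",c["img"][:,:,::-1])
np.savez("w3.npz",K=c["K"],extrinsics=c["extrinsics"])
```

```text
shift [-0.0175 -0.3267 -0.0209] turn -0.02811691013519635 pos [ 647.1 -154.9  129.4] rpy [ 1.8e+02 -1.0e-01  6.3e+00] t 4.47
[228.9, 154.2] 0.8 ((693.3598022460938, -107.09439086914062), (15.652127265930176, 149.25706481933594), 6.308164119720459)
[347.4, 225.0] 0.85 ((640.5486450195312, -209.81292724609375), (86.14888000488281, 17.205293655395508), 6.038626194000244)
[279.3, 276.4] 0.33 ((593.1661987304688, -159.15992736816406), (62.4715461730957, 41.89404296875), 6.293219089508057)
```

View pics/w3.png

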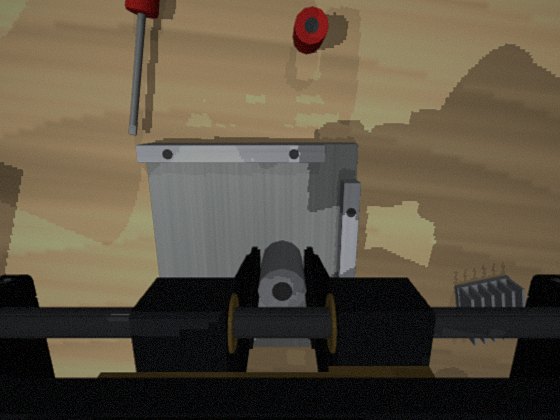

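The bush is held (opening 23 mm, 30 N) and the plate spot is clear; the fence corner comes out at about (696, -198). Carrying it to the bin.

move_arm(
  plan=[
    [[0,0,0],[-0.018,-0.062,-0.02],-1],
    [[0,0,0],[-0.018,-0.124,-0.02],-1],
    [[0,0,0],[-0.018,-0.186,-0.02],-1],
    [[0,0,0],[-0.018,-0.248,-0.02],-1],
    [[0,0,0],[-0.018,-0.3,-0.02],-1],
  ],
)

```text
t: 5.25
eef_pos: [595.0, 143.5, 145.7]
tcp_rot: [3.142, 0.002, 0.11]
ft_force: [0.3, -0.7, -1.0]
opening: 0.249
grip_force: 30.0
```

move_arm(
  plan=[
    [[0,0,0],[0,-0.026,0.02],-1],
    [[0,0,0],[0,-0.026,0.07],-1],
    [[0,0,0],[0,-0.026,0.105],-1],
    [[0,0,0],[0,-0.026,0.105],-1],
    [[0,0,0],[0,-0.026,0.105],-1],
  ],
)

```text
t: 5.88
eef_pos: [593.6, 167.3, 42.4]
tcp_rot: [3.142, -0.001, 0.109]
ft_force: [0.1, -0.7, 0.1]
opening: 0.247
grip_force: 30.0
```

Run:
```python
from h import *
tool([594,168,40],6.3)
c=eyes.read_camera("wrist")
for r in eyes.cut_out(c,"bin"): print(r["uv"],round(r["score"],2),rect(c,r["mask"],55))
```

```text
shift [ 0.0005 -0.0007  0.0024] turn -0.03493108624178376 pos [593.6 167.3  42.4] rpy [180.   -0.    6.3] t 5.88
[275.2, 208.8] 0.92 ((616.1168212890625, 170.1639404296875), (109.55139923095703, 92.33043670654297), 75.14543151855469)
[53.7, 360.3] 0.23 ((531.94580078125, 284.56512451171875), (24.788326263427734, 11.245994567871094), 6.345815658569336)
```

Over the bin and inside the rim. Release, rise, and then head towards the module.

move_arm(
  plan=[
    [[0,0,0],[0,0,0.004],-0.1],
    [[0,0,0],[0,0,0.004],-0.1],
    [[0,0,0],[0,0,0.004],-0.1],
    [[0,0,0],[0,0,-0.05],-0.1],
    [[0,0,0],[0,0,-0.11],-0.1],
  ],
)

```text
t: 6.6
eef_pos: [592.8, 167.2, 152.5]
tcp_rot: [3.141, 0.002, 0.109]
ft_force: [1.2, 0.0, -0.5]
opening: 0.45
grip_force: 0.0
```

move_arm(
  plan=[
    [[0,0,0],[0,0,-0.06],1],
    [[0,0,0],[0,0,-0.11],1],
    [[0,0,-5],[-0.03,-0.04,-0.11],1],
    [[0,0,-10],[-0.07,-0.08,-0.11],1],
    [[0,0,-14],[-0.115,-0.12,-0.11],1],
  ],
)

```text
t: 7.22
eef_pos: [464.5, 274.8, 261.9]
tcp_rot: [-3.142, -0.0, 0.356]
ft_force: [-0.6, 0.8, -0.1]
opening: 0.92
grip_force: 0.0
```

Run:
```python
from h import *
tool([440,340,260],20)
c=eyes.read_camera("wrist")
for o,z in(("bin",55),("spacer",45),("module",12)):
  for r in eyes.cut_out(c,o): print(o,r["uv"],round(r["score"],2),rect(c,r["mask"],z))
cv2.imwrite("pics/w4.png",c["img"][:,:,::-1])
```

```text
shift [-0.0002 -0.0697  0.0019] turn 0.3788347305040247 pos [464.5 274.8 261.9] rpy [-180.    -0.    20.4] t 7.22
bin [411.1, 100.7] 0.62 ((594.8157958984375, 179.78138732910156), (116.5611343383789, 132.0692596435547), 75.366943359375)
module [223.5, 163.5] 0.58 ((459.8619079589844, 351.5138854980469), (100.86421203613281, 81.80300903320312), 20.906726837158203)
```

View pics/w4.png

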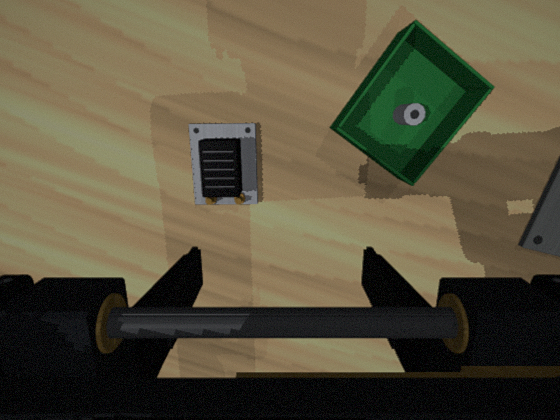

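The spacer is in the bin at (414,114). The module is at (223,163), i.e. about (460,351) at yaw 20.9°, with its studs towards the robot. Moving over it.

move_arm(
  plan=[
    [[0,0,-0.5],[0.022,-0.04,0.03],0.7],
    [[0,0,-0.5],[0.022,-0.073,0.07],0.7],
    [[0,0,-0.5],[0.022,-0.073,0.13],0.7],
    [[0,0,-0.5],[0.022,-0.073,0.17],0.7],
    [[0,0,-0.5],[0.022,-0.073,0.17],0.7],
  ],
)

```text
t: 8.05
eef_pos: [461.1, 348.8, 89.2]
tcp_rot: [3.141, 0.005, 0.361]
ft_force: [0.0, -0.1, 0.8]
opening: 0.846
grip_force: 0.0
```

Run:
```python
from h import *
tool([460,351,17],20.9)
c=eyes.read_camera("wrist")
for r in eyes.cut_out(c,"module"): print(r["uv"],round(r["score"],2),rect(c,r["mask"],12))
cv2.imwrite("pics/w5.png",c["img"][:,:,::-1])
# predicted outline for the estimated pose
M=np.array([[50,40,12],[50,-40,12],[33,22,46],[33,-22,46]]);P=R.from_euler('z',20.9,degrees=True).apply(M)+[460,351,0]
print(proj(c,P).round())
```

```text
shift [ 0.0001 -0.0025  0.0722] turn -0.22494576704178826 pos [461.1 348.8  89.2] rpy [179.9   0.3  20.7] t 8.05
[276.8, 217.7] 0.74 ((457.5489196777344, 350.5984191894531), (105.69877624511719, 79.6905746459961), 20.83376693725586)
[[225. 159.]
 [335. 158.]
 [246. 192.]
 [314. 192.]]
```

View pics/w5.png

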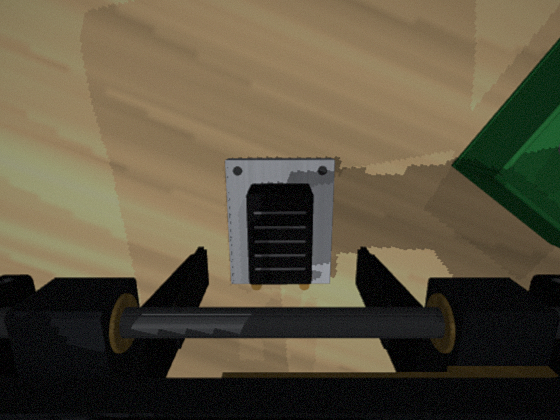

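The plate's far corners appear at (226,158) and (334,158), against predictions of (225,159) and (335,158), so the pose is confirmed. Descend and grip.

move_arm(
  plan=[
    [[0,0,0],[0,-0.0025,0.04],0.5],
    [[0,0,0],[0,-0.0025,0.065],0.5],
    [[0,0,0],[0,-0.0025,0.0715],0.5],
    [[0,0,0],[0,-0.0025,0.0715],-1],
    [[0,0,0],[0,-0.0025,0.0715],-1],
  ],
)

```text
t: 8.78
eef_pos: [461.0, 352.8, 21.8]
tcp_rot: [-3.141, -0.002, 0.362]
ft_force: [-1.4, -0.1, -0.5]
opening: 0.596
grip_force: 0.0
```

move_arm(
  plan=[
    [[0,0,0],[0,0,0],-1],
    [[0,0,0],[0,0,0],-1],
    [[0,0,0],[0,0,0],-1],
    [[0,0,0],[0,0,0],-1],
    [[0,0,0],[0,0,0],-1],
  ],
)

```text
t: 9.4
eef_pos: [460.7, 352.5, 21.1]
tcp_rot: [3.142, -0.001, 0.363]
ft_force: [-0.6, -1.9, 6.8]
opening: 0.463
grip_force: 30.0
```

Gripped at 44 mm. Lift and traverse.

move_arm(
  plan=[
    [[0,0,0],[0,0,-0.03],-1],
    [[0,0,0],[0,0,-0.08],-1],
    [[0,0,0],[0,0,-0.13],-1],
    [[0,0,5],[0.01,0.04,-0.13],-1],
    [[0,0,10],[0.02,0.09,-0.13],-1],
  ],
)

```text
t: 10.02
eef_pos: [510.9, 275.1, 150.8]
tcp_rot: [-3.141, -0.001, 0.187]
ft_force: [0.6, -0.1, -4.3]
opening: 0.461
grip_force: 30.0
```

```bash
python3 -c "
from h import *
tool([626,-150,140],6.3);s=readout.state();print(s['ft_force'],s['opening'],s['grip_force'])"
```

```text
shift [0.0339 0.4391 0.0108] turn 4.424446502662448 pos [510.9 275.1 150.8] rpy [-180.    -0.    10.7] t 10.03
[ 0.59626696 -0.09812478 -4.34284545] 0.4607361691982987 29.998315572738647
```

move_arm(
  plan=[
    [[0,0,2],[0.008,0.05,0],-1],
    [[0,0,4],[0.016,0.11,0],-1],
    [[0,0,4.4],[0.02,0.17,0],-1],
    [[0,0,4.4],[0.026,0.23,0],-1],
    [[0,0,4.4],[0.03,0.28,0],-1],
  ],
)

```text
t: 10.65
eef_pos: [592.8, 3.7, 150.1]
tcp_rot: [-3.142, 0.001, 0.11]
ft_force: [0.1, 1.3, -4.8]
opening: 0.459
grip_force: 30.0
```

move_arm(
  plan=[
    [[0,0,0],[0.0,0.05,0],-1],
    [[0,0,0],[0.0,0.1,0],-1],
    [[0,0,0],[0.0,0.14,0],-1],
    [[0,0,0],[0.0,0.14,0.02],-1],
    [[0,0,0],[0.0,0.14,0.04],-1],
  ],
)

```text
t: 11.28
eef_pos: [607.8, -133.8, 109.5]
tcp_rot: [-3.141, 0.001, 0.11]
ft_force: [-0.1, 0.3, -5.3]
opening: 0.459
grip_force: 30.0
```

Run:
```python
from h import *
tool([626,-150,45],6.3)
s=readout.state();print(s['ft_force'],s['opening'],s['grip_force'])
c=eyes.read_camera("wrist"); cv2.imwrite("pics/w6.png",c["img"][:,:,::-1])
for o in("fence_far","fence_side"):
    for r in eyes.cut_out(c,o)[:1]: print(o,r["uv"],round(r["score"],2),rect(c,r["mask"],28))
```

```text
shift [0.0163 0.0182 0.0645] turn 0.0036212821505046122 pos [ 607.8 -133.8  109.5] rpy [-180.     0.     6.3] t 11.28
[-0.10516402  0.34173112 -5.29066608] 0.45878293698670775 29.9991837143898
fence_far [261.9, 104.2] 0.7 ((692.9605712890625, -107.22782897949219), (14.070821762084961, 149.31634521484375), 6.339629650115967)
fence_side [385.9, 205.1] 0.72 ((626.4070434570312, -210.45692443847656), (112.0024185180664, 19.545541763305664), 6.633986473083496)
```

View pics/w6.png

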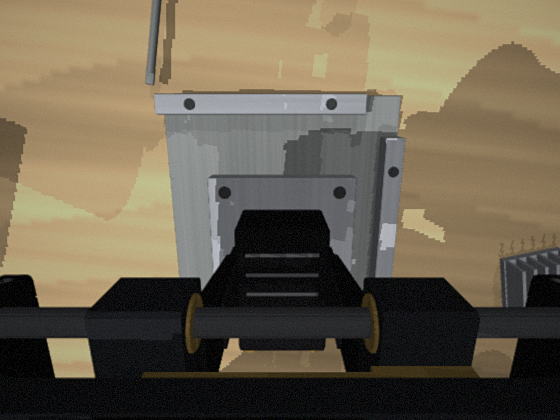

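The module hangs square to the fences: its far edge is at row 177, the far fence at row 104, the side fence at column 390. Lowering with about 15 mm clearance to both fences.

move_arm(
  plan=[
    [[0,0,0],[0.016,0.018,0.02],-1],
    [[0,0,0],[0.016,0.018,0.05],-1],
    [[0,0,0],[0.016,0.018,0.07],-1],
    [[0,0,0],[0.016,0.018,0.074],-1],
    [[0,0,0],[0.016,0.018,0.074],-1],
  ],
)

```text
t: 12.05
eef_pos: [626.4, -149.2, 36.9]
tcp_rot: [3.141, -0.001, 0.111]
ft_force: [0.1, -0.4, -3.7]
opening: 0.461
grip_force: 30.0
```

move_arm(
  plan=[
    [[0,0,0],[0,0,0.001],-1],
    [[0,0,0],[0,0,0.002],-1],
    [[0,0,0],[0,0,0.003],-1],
    [[0,0,0],[0,0,0.003],-1],
  ],
)

```text
t: 12.55
eef_pos: [626.1, -149.3, 33.3]
tcp_rot: [3.141, -0.0, 0.111]
ft_force: [-0.4, -1.2, -3.2]
opening: 0.461
grip_force: 30.0
```

move_arm(
  plan=[
    [[0,0,0],[0,0,0.001],-1],
    [[0,0,0],[0,0,0.002],-1],
    [[0,0,0],[0,0,0.002],-1],
  ],
)

```text
t: 12.92
eef_pos: [626.1, -149.3, 31.2]
tcp_rot: [3.142, 0.0, 0.111]
ft_force: [0.4, 0.2, -3.7]
opening: 0.461
grip_force: 30.0
```

move_arm(
  plan=[
    [[0,0,0],[0,0,0.001],-1],
    [[0,0,0],[0,0,0.001],-1],
  ],
)

```text
t: 13.18
eef_pos: [626.3, -149.4, 31.2]
tcp_rot: [3.141, -0.001, 0.111]
ft_force: [-1.8, 1.3, 5.7]
opening: 0.459
grip_force: 30.0
```

On the plate with light contact. Slide towards both fences.

move_arm(
  plan=[
    [[0,0,0],[0.004,0.004,0],-1],
    [[0,0,0],[0.008,0.008,0],-1],
    [[0,0,0],[0.012,0.012,0],-1],
    [[0,0,0],[0.012,0.012,0],-1],
  ],
)

```text
t: 13.68
eef_pos: [640.5, -160.5, 31.2]
tcp_rot: [3.14, -0.002, 0.111]
ft_force: [0.9, -1.2, 4.7]
opening: 0.461
grip_force: 30.0
```

move_arm(
  plan=[
    [[0,0,0],[0,0.001,0],-1],
    [[0,0,0],[0,0.002,0],-1],
    [[0,0,0],[0,0.002,0],-1],
  ],
)

```text
t: 14.05
eef_pos: [640.4, -161.9, 31.2]
tcp_rot: [3.141, -0.002, 0.111]
ft_force: [0.5, 1.9, 6.3]
opening: 0.463
grip_force: 30.0
```

move_arm(
  plan=[
    [[0,0,0],[0,0.001,0],-1],
    [[0,0,0],[0,0.001,0],-1],
  ],
)

```text
t: 14.3
eef_pos: [640.4, -162.9, 31.2]
tcp_rot: [3.141, -0.002, 0.111]
ft_force: [-0.2, 2.5, 6.2]
opening: 0.462
grip_force: 30.0
```

move_arm(
  plan=[
    [[0,0,0],[0,0.001,0],-1],
    [[0,0,0],[0,0.001,0],-1],
  ],
)

```text
t: 14.55
eef_pos: [640.6, -163.9, 31.2]
tcp_rot: [3.141, -0.002, 0.111]
ft_force: [-1.1, 2.4, 6.2]
opening: 0.464
grip_force: 30.0
```

move_arm(
  plan=[
    [[0,0,0],[0,0.001,0],-1],
    [[0,0,0],[0,0.001,0],-1],
  ],
)

```text
t: 14.8
eef_pos: [640.6, -164.9, 31.2]
tcp_rot: [3.141, -0.002, 0.111]
ft_force: [-0.1, 2.9, 6.0]
opening: 0.461
grip_force: 30.0
```

Only sliding friction so far (2–3 N); continue in 1 mm steps.

move_arm(
  plan=[
    [[0,0,0],[0,0.001,0],-1],
    [[0,0,0],[0,0.001,0],-1],
  ],
)

```text
t: 15.05
eef_pos: [640.8, -165.9, 31.2]
tcp_rot: [3.141, -0.002, 0.111]
ft_force: [-0.2, 2.8, 5.9]
opening: 0.459
grip_force: 30.0
```

move_arm(
  plan=[
    [[0,0,0],[0,0.001,0],-1],
    [[0,0,0],[0,0.001,0],-1],
  ],
)

```text
t: 15.3
eef_pos: [640.8, -166.1, 31.2]
tcp_rot: [-3.141, -0.001, 0.111]
ft_force: [-0.0, 8.5, 8.3]
opening: 0.462
grip_force: 30.0
```

move_arm(
  plan=[
    [[0,0,0],[0,0.001,0],-1],
    [[0,0,0],[0,0.001,0],-1],
  ],
)

```text
t: 15.55
eef_pos: [640.8, -166.1, 31.2]
tcp_rot: [-3.14, -0.001, 0.111]
ft_force: [0.0, 12.6, 8.8]
opening: 0.46
grip_force: 30.0
```

Side fence contact, about 12 N. Now the far fence.

move_arm(
  plan=[
    [[0,0,0],[0.001,0,0],-1],
    [[0,0,0],[0.002,0,0],-1],
    [[0,0,0],[0.002,0,0],-1],
  ],
)

```text
t: 15.92
eef_pos: [641.4, -166.0, 31.2]
tcp_rot: [-3.139, 0.002, 0.111]
ft_force: [-7.8, 11.3, 12.7]
opening: 0.464
grip_force: 30.0
```

move_arm(
  plan=[
    [[0,0,0],[0.001,0,0],-1],
    [[0,0,0],[0.001,0,0],-1],
  ],
)

```text
t: 16.18
eef_pos: [642.3, -166.0, 31.2]
tcp_rot: [-3.139, 0.002, 0.111]
ft_force: [-8.8, 11.6, 12.0]
opening: 0.463
grip_force: 30.0
```

move_arm(
  plan=[
    [[0,0,0],[0.001,0,0],-1],
    [[0,0,0],[0.001,0,0],-1],
  ],
)

```text
t: 16.42
eef_pos: [643.4, -165.8, 31.2]
tcp_rot: [-3.139, 0.002, 0.111]
ft_force: [-9.5, 10.0, 13.5]
opening: 0.461
grip_force: 30.0
```

move_arm(
  plan=[
    [[0,0,0],[0.001,0,-0.0005],-1],
    [[0,0,0],[0.001,0,-0.0005],-1],
  ],
)

```text
t: 16.68
eef_pos: [644.3, -165.7, 31.2]
tcp_rot: [-3.139, 0.002, 0.111]
ft_force: [-6.8, 9.8, 8.3]
opening: 0.459
grip_force: 30.0
```

move_arm(
  plan=[
    [[0,0,0],[0.001,0,0],-1],
    [[0,0,0],[0.001,0,0],-1],
  ],
)

```text
t: 16.92
eef_pos: [644.3, -165.7, 31.2]
tcp_rot: [-3.139, 0.004, 0.111]
ft_force: [-12.8, 9.1, 11.7]
opening: 0.467
grip_force: 30.0
```

Run:
```python
from h import *
c=eyes.read_camera("wrist"); i=c["img"][60:300,120:440]
cv2.imwrite("pics/w7.png",cv2.resize(np.clip(i[:,:,::-1]*1.5,0,255).astype(np.uint8),(800,600),interpolation=2))
```

```text
(no output)
```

View pics/w7.png

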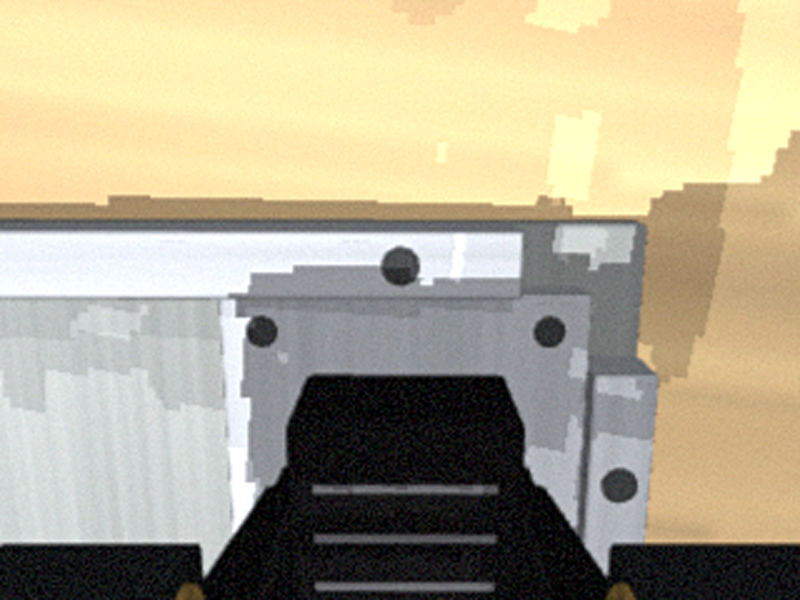

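The module sits flush in the corner, its far end against the far fence (row 297 of the crop) and its side against the side fence (column 590). Now press a bit more firmly on both.

move_arm(
  plan=[
    [[0,0,0],[0.0005,0.0005,-0.0003],-1],
    [[0,0,0],[0.001,0.001,-0.0005],-1],
    [[0,0,0],[0.001,0.001,-0.0005],-1],
  ],
)

```text
t: 17.35
eef_pos: [644.4, -165.7, 31.3]
tcp_rot: [-3.137, 0.007, 0.111]
ft_force: [-16.8, 12.2, 12.1]
opening: 0.463
grip_force: 30.0
```

move_arm(
  plan=[
    [[0,0,0],[0.0007,0.0007,0],-1],
    [[0,0,0],[0.0007,0.0007,0],-1],
    [[0,0,0],[0.0007,0.0007,0],-1],
  ],
)

```text
t: 17.73
eef_pos: [644.5, -165.7, 31.2]
tcp_rot: [-3.136, 0.008, 0.112]
ft_force: [-18.8, 15.8, 14.5]
opening: 0.461
grip_force: 30.0
```

Hold briefly to confirm it is steady.

move_arm(
  plan=[
    [[0,0,0],[0,0,0],-1],
    [[0,0,0],[0,0,0],-1],
    [[0,0,0],[0,0,0],-1],
    [[0,0,0],[0,0,0],-1],
    [[0,0,0],[0,0,0],-1],
  ],
)

```text
t: 18.35
eef_pos: [644.5, -165.8, 31.2]
tcp_rot: [-3.136, 0.008, 0.112]
ft_force: [-19.1, 17.1, 14.1]
opening: 0.456
grip_force: 30.0
```

Run:
```python
from h import *
c=eyes.read_camera("side"); i=c["img"][210:310,235:355]
cv2.imwrite("pics/s2.png",cv2.resize(i[:,:,::-1],(720,600),interpolation=2))
s=readout.state();print(s["ft_force"],s["eef_pos"],s["tcp_rot"],s["moment"])
```

```text
[-18.43961702  16.25295865  14.74412397] [ 644.52901377 -165.72740127   31.25135519] [-3.13593685  0.00831049  0.11165785] [ 2.60954629  2.99113774 -0.0098302 ]
```

View pics/s2.png

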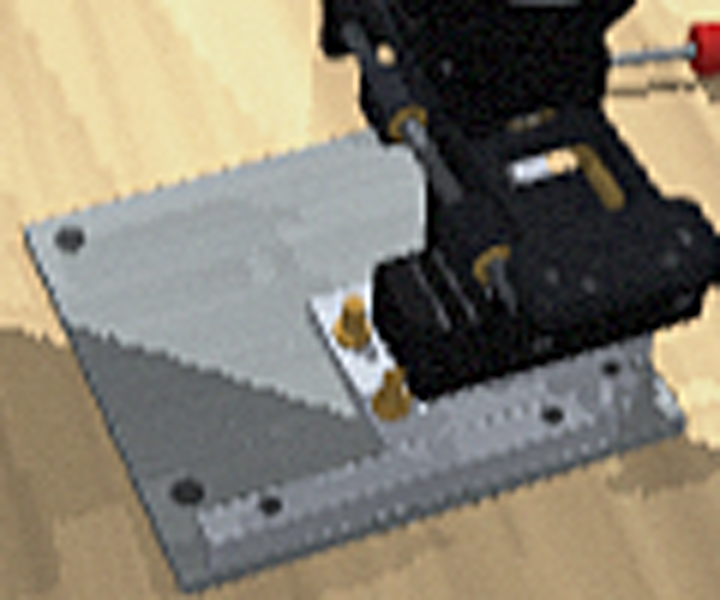

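The side view shows the module flat in the corner, its studs at (350,325) and (392,395) facing the open end, and the gripper still holding it. Forces are steady.

```bash
python3 -c "
from cell import env
print(env.job_done())"
```

```text
the job is handed in; nothing more can be done
None
```

I put the spacer bush in the bin, then pushed the module home in the jig corner with its studs away from the far fence; it is still gripped and pressed on both fences (about 18 N far, 16 N side), and the job is handed in.

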